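# Index the sample distributor to the tall can's outlet

## Task

Set the distributor to the outlet that has the tall narrow can standing under it: lift the crank clear of the index ring, turn it the shorter way round to that outlet, and let its pin drop fully home in that outlet's notch, then let go. The notch has to be found by feel, so work the crank gently and never force it; leave the can and everything else where they stand.

Things in the scene. Friction and masses are not known exactly. Their poses are not given: they have to be found in the camera images.
- distributor: Fixed sample distributor: lime-green drum, 252 mm across, steel lid top 130 mm above the bench. Origin: on the bench under the drum's centre, on the vertical crank axis; x axis points to outlet 0. Six open troughs (outlets 0 to 5) stick out of its side every 60 degrees, counter-clockwise seen from above; they reach 168 mm from the axis. Two low air elbows stand 21 mm above the lid, 92 mm from the axis.
- ring_top (a point): Centre of the top of the aluminium index ring on the lid, on the crank axis, 142 mm above the bench. The ring lies 51 to 67 mm from the axis and has six radial notches, 13 mm wide, 12 mm deep, one per outlet. It is clamped in adjusting slots: the whole ring sits up to 9 degrees (0.16 rad) turned either way against the outlets, differently each time, and does not shift in use.
- turn (a joint): Angle of the crank about the drum's axis, rad: 0 with its grip towards outlet 0, growing counter-clockwise seen from above. No end stop: it turns endlessly and counts on past 2 pi, so values 2 pi apart are the same place. At the start it lies between outlets 5 and 0, at 5.5 to 6.0. The bearing is slightly stiff (0.06 N m).
- lift (a joint): Height of the crank on its spindle, m. 0: pin home in a notch; 0.010: pin rides on the ring (as at the start); 0.022: upper stop. Spring and weight press it down with 7 to 9 N. The pin has 1.5 mm play each side in a notch. It drops by itself into any notch it slides over and then blocks turning until lifted out.
- grip: Upright black cylindrical crank grip, 26 mm in diameter, 46 mm tall, 85 mm from the drum's axis, revolving freely on its own upright axis. Origin: its centre, half-way up, 201 mm above the bench at lift 0, 211 mm when riding on the ring. It stands on a flat steel arm whose top is 27 mm below that centre. The 16 mm spindle on the drum's axis ends 204 mm above the bench.
- pin: Steel index pin of the crank, 10 mm in diameter with a flat end, hanging from the arm 60 mm from the drum's axis, on the line from axis to grip. Origin: its lowest point (10 mm below the ring's top when home). It and the ring stand no more than 25 N on each other, which is some 17 N of sideways push at the grip, or some 15 N downward at the grip on top of its spring.
- outlet0 (a point): Point over the middle of where a receiver stands under outlet 0, just past its trough's end, 190 mm from the drum's axis and 95 mm above the bench.
- outlet1 (a point): Point over the middle of where a receiver stands under outlet 1, just past its trough's end, 190 mm from the drum's axis and 95 mm above the bench.
- outlet2 (a point): Point over the middle of where a receiver stands under outlet 2, just past its trough's end, 190 mm from the drum's axis and 95 mm above the bench.
- outlet3 (a point): Point over the middle of where a receiver stands under outlet 3, just past its trough's end, 190 mm from the drum's axis and 95 mm above the bench.
- outlet4 (a point): Point over the middle of where a receiver stands under outlet 4, just past its trough's end, 190 mm from the drum's axis and 95 mm above the bench.
- outlet5 (a point): Point over the middle of where a receiver stands under outlet 5, just past its trough's end, 190 mm from the drum's axis and 95 mm above the bench.
- can_mid (a point): Tall narrow, slightly tapered white plastic can, open at the top, 62 mm across its rim and 86 mm tall, standing on the bench under one of the outlets 1 to 4: the wanted outlet is the one whose outlet point is right above it. This point is its centre, half-way up. The other three receivers are 40 to 48 mm low.
- bowl: Low round white plastic bowl, 92 mm across, 40 mm high, under another outlet; leave. Origin: centre of its underside.
- tub: Square white plastic tub, 80 x 80 x 45 mm, under another outlet; leave. Origin: centre of its underside.
- beaker: Wide low round white plastic beaker, 86 mm across, 48 mm high, under another outlet; leave. Origin: centre of its underside.
- wrench: Steel wrench, 170 mm long, lying on the bench; leave. Origin under its middle.
- oiler: White plastic oil bottle, 48 mm across, 130 mm tall; leave. Origin: centre of its underside.
- driver: Screwdriver with black handle, 180 mm long, lying on the bench; leave. Origin under its middle.
- elbow: Spare push-in pipe elbow, about 42 mm tall, standing on its brass thread; leave. Origin: centre of its underside.
- boxed_seals: Small cardboard box, 60 x 90 x 35 mm; leave. Origin: centre of its underside.
Things that resemble listed ones, but are neither listed nor needed, are in the scene too. Leave any green look-alike of the part that bears can_mid alone.

How it is judged (in metres and radians):
On the way, in this order (a step that is already met when the one before it is completed fails the run):
1. the crank is lifted so that its pin is clear of the index ring (value of joint lift above 0.012 m), for 0.2 s.
2. the pin is fully home in the notch of the outlet over the tall can (value of joint lift below 0.003 m and ((horizontal distance between can_mid and outlet1 below 0.05 m and value of joint turn between 7.1304 and 7.5304 rad) or (horizontal distance between can_mid and outlet2 below 0.05 m and value of joint turn between 8.1776 and 8.5776 rad) or (horizontal distance between can_mid and outlet3 below 0.05 m and value of joint turn between 2.9416 and 3.3416 rad) or (horizontal distance between can_mid and outlet4 below 0.05 m and value of joint turn between 3.9888 and 4.3888 rad))), for 0.2 s.
At the end, for the whole second after the job is handed in: The crank's pin is home in the notch of the outlet over the tall can: lift below 3 mm and the crank within 0.2 rad of that outlet (all of step 2); the robot touches nothing.
It fails at once if the crank is turned the longer way round (past the point opposite the wanted outlet) ((horizontal distance between can_mid and outlet1 below 0.05 m and value of joint turn below 4.1888 rad) or (horizontal distance between can_mid and outlet2 below 0.05 m and value of joint turn below 5.236 rad) or (horizontal distance between can_mid and outlet3 below 0.05 m and value of joint turn above 6.2832 rad) or (horizontal distance between can_mid and outlet4 below 0.05 m and value of joint turn above 7.3304 rad)).
It fails at once if the crank is forced: its pin is pressed on the ring or against a notch's side with more than 25 N (contact force between pin and anything else above 25 N).
It fails at once if a receiver or anything else loose on the bench is shifted by more than 20 mm (distance of any of can_mid, bowl, tub, beaker, wrench, oiler, driver, elbow, boxed_seals from where it was at the start of the episode above 0.02 m).
It also fails if it takes over 45 s, if anything falls off the work surface, if the arm or the gripper's body presses on something with over 40 N, if the wrist force passes 120 N, or if a joint passes its speed limit or range.

## Robot

A 6-joint arm with a two-finger parallel gripper is mounted at the origin on the work surface. World frame = base frame: x ahead of the robot, y to its left, z up, the work surface at z = 0. Lengths are in mm, angles in degrees, forces in N, time in s.
With the tool pointing down it reaches from about 375 to 925 mm from the base axis. Payload 5.7 kg.
Tool frame: the origin (TCP) lies at the very end of the fingers, on their centre line; the grasp point (between the pads) lies 19 mm behind it (env.pinch_z is the y of the grasp point in the tool frame, in mm); y points along the fingers, z is the direction in which the jaws open and shut, and the axes are right-handed (so a half turn about y gives the same grasp; the last joint's range is limited). The gripper opens to 88 mm and grips with 3 to 60 N. Pads are 20 mm wide; open, the fingers measure 115 mm over their backs; the gripper's body (75 mm by 178 mm) begins 61 mm behind the grasp point.
Start: joints at [58.149, 20.558, 86.54, -0, 72.909, -6.595], TCP at [255.986, 542.617, 222.623] pointing down, gripper open.
Joint ranges: [-170.27, 170.27], [-57.76, 135], [12.27, 136.19], [-55.21, 235.2], [11.17, 155.16], [-170.74, 170.74]. Speed limits (degrees/s): [136.94, 136.94, 180, 180, 180, 180].

## Interface

Orientations are given as [roll, pitch, yaw] about the fixed x, y, z axes, in that order (R = Rz(yaw) Ry(pitch) Rx(roll)).
In Python, from workcell import env, read_camera, workorder, models gives the robot as it stands.
- The arm moves only by the tool play_rows, never from a script. Its argument "moves" is a list of rows, each an object of numbers: "tx", "ty", "tz": the shift along the world's x, y, z in mm; "rx", "ry", "rz": the turn, a rotation vector about the world's x, y, z in rad; "fingers": the closure, from 0 (fully open) to 1 (shut). In form: [{"tx": .., "ty": .., "tz": .., "rx": .., "ry": .., "rz": .., "fingers": ..}, ...]. A call has 1 to 20 rows; each row shifts and turns the commanded pose from where the row before left it; what a row does not reach is not made up. A row lasts 1/8 s, in which the tool goes at most 62.5 mm and 10.7 degrees, less where a joint would pass 70% of its speed; a pose out of reach is approached as far as the arm can. A call is refused whole if a number of a shift passes 62.5 or a number of a turn 0.188, either way. A call with a gripper value outside its range is refused whole. The fingers move at their own pace and stop on an object; the grip force is fixed at half the most. Time passes only in rows, so rows that do not move let the fingers close. It gives the time, the measured TCP pose, the force and the opening at its end, in the units of the state.
- env.get_state(): the state, without advancing time (a new reading comes with each control period).
- read_camera(name): name is "side" or "top"; returns a dict with "pixels" (384x512x3 uint8, blue, green, red), "camera_matrix" (3x3 intrinsics, pixels), "R" (3x3) and "t" (3): a world point X has camera coordinates R X + t. Camera axes: x right, y down, z forward; pixel columns grow to the right and rows downward; lengths in mm; the calibration is good to about 2 mm. A picture is of the moment at which its call begins. There is no depth.
- workorder.close_job(): hands the job in, once; it reports no verdict.
Trained networks look in the newest picture that a camera, given by its name, has taken for a name from the list of things; names that differ only in an ending like _2 or _b are one class to them, and where a whole thing is asked for, a point or a joint stands for the part that bears it (a point fixed in the world has none). Each returns a list of dicts, best first, with "score" (0 to 1); they miss things now and then, are a little off and sometimes report something else, mostly with a low value. They report only what shows in the picture. A call takes as long as a camera call. They do not tell look-alikes from the thing itself.
- models.trace(camera, name): "mask" (384x512 bool, what is visible of it) and "rect" ([left, top, right, bottom] in pixels, round what is visible of it).
The state is a dict: "time_s": time; "qpos": joint angles; "joint_vel": joint speeds; "joint_torque": joint torques, N m; "position": TCP position; "eef_rot": TCP orientation; "force": force on the tool from outside, world axes, zero at the start; "wrist_torque": the same for the moment, N m; "width": opening from 0.0 (shut) to 1.0 (fully open).
Only numpy, scipy, OpenCV 4.12 (cv2) and the standard library are available. Lean on these libraries where they do the work, as an engineer would, in place of code of your own. Each camera call takes 0.05 s, during which the arm holds its last target. There are 200 camera calls.

## Working session

There is one attempt and no reset: what is moved stays moved. The work goes in short steps, Python scripts to look and compute and a tool call to move; the robot and the scene stay as the last step left them, time stands still between calls to the robot, and variables do not carry over. Pictures are saved under pics/ and viewed, about 8 in all and at most 12, crops included, and the job is handed in when it is done.

Besides the shell and the picture viewer there is one more tool, called by a JSON object that holds its "name" and its "arguments". play_rows: Moves the arm, as the interface text tells. Its arguments: {"type":"object","properties":{"moves":{"type":"array","items":{"type":"object","properties":{"tx":{"type":"number"},"ty":{"type":"number"},"tz":{"type":"number"},"rx":{"type":"number"},"ry":{"type":"number"},"rz":{"type":"number"},"fingers":{"type":"number"}}}}},"required":["moves"]}

```bash
ls; mkdir -p pics; python3 - <<'E'
from workcell import env, read_camera, workorder, models
import cv2,numpy as np
for c in("side","top"):
    r=read_camera(c);cv2.imwrite(f"pics/{c}0.png",r["pixels"]);print(c,r["camera_matrix"].tolist(),(-r["R"].T@r["t"]).round(),r["R"].round(2).tolist())
    for n in("can_mid","grip","distributor","pin","ring_top","bowl","tub","beaker","oiler"):
        try: print(n,[(round(float(d["score"]),2),np.round(d["rect"]).tolist()) for d in models.trace(c,n)[:4]])
        except Exception as e: print(n,e)
print(env.get_state(),env.pinch_z)
E
```

```text
pics
side [[355.85122150924, 0.0, 255.29697875784825], [0.0, 355.85122150924, 192.79139247099505], [0.0, 0.0, 1.0]] [ 342. -661.  894.] [[0.95, -0.32, 0.01], [-0.23, -0.7, -0.68], [0.22, 0.64, -0.73]]
can_mid [(0.96, [214.0, 144.0, 233.0, 174.0]), (0.92, [249.0, 140.0, 263.0, 174.0]), (0.65, [228.0, 163.0, 244.0, 177.0])]
grip [(0.7, [276.0, 172.0, 284.0, 192.0])]
distributor [(0.94, [195.0, 169.0, 307.0, 263.0])]
pin [(0.42, [277.0, 174.0, 284.0, 192.0]), (0.25, [240.0, 356.0, 305.0, 384.0])]
ring_top [(0.97, [190.0, 171.0, 309.0, 265.0])]
bowl [(0.74, [248.0, 263.0, 280.0, 292.0]), (0.43, [336.0, 318.0, 351.0, 343.0])]
tub [(0.72, [176.0, 242.0, 223.0, 287.0]), (0.25, [190.0, 167.0, 309.0, 266.0])]
beaker [(0.7, [179.0, 199.0, 204.0, 226.0])]
oiler [(0.62, [211.0, 111.0, 229.0, 144.0])]
top [[460.3226288160351, 0.0, 254.7901221609405], [0.0, 460.3226288160351, 190.74941107642732], [0.0, 0.0, 1.0]] [ 412.    9. 1466.] [[-0.03, -1.0, -0.0], [-0.99, 0.03, -0.12], [0.12, -0.0, -0.99]]
can_mid [(0.9, [156.0, 195.0, 183.0, 217.0]), (0.85, [192.0, 190.0, 212.0, 213.0]), (0.58, [164.0, 159
[... 445 characters left out ...]
 322.0, 253.0])]
{'time_s': 1.0, 'qpos': array([ 5.81502002e+01,  2.05576403e+01,  8.65390380e+01, -4.61288234e-04,
        7.29078328e+01, -6.59490759e+00]), 'joint_vel': array([-0.03285293,  0.04706633,  0.09307136,  0.05334304,  0.09057232,
        0.07579897]), 'joint_torque': array([ 6.50905204e-04, -5.15332139e+01, -2.71130490e+01,  6.74606091e-02,
        2.46089604e-02,  1.46469665e-05]), 'position': array([255.98837535, 542.62929745, 222.62704059]), 'eef_rot': array([-9.00045319e+01,  8.01125729e-05, -2.52547567e+01]), 'force': array([ 0.00048103,  0.2381371 , -0.38614732]), 'wrist_torque': array([0.03366227, 0.0189534 , 0.01709613]), 'width': 1.0015215530379518} -18.700000000000003
```

```bash
python3 - <<'E'
import cv2
a=cv2.imread("pics/top0.png")[125:295,95:375];cv2.imwrite("pics/topc.png",cv2.resize(a,None,fx=2.85,fy=2.85,interpolation=2))
a=cv2.imread("pics/side0.png")[90:310,150:360];cv2.imwrite("pics/sidec.png",cv2.resize(a,None,fx=2.7,fy=2.7,interpolation=2))
E
```

```text
(no output)
```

View pics/topc.png

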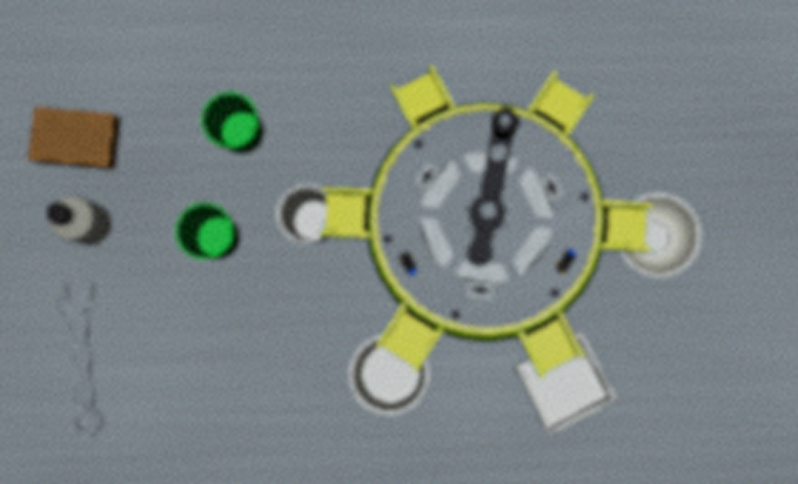

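View pics/sidec.png

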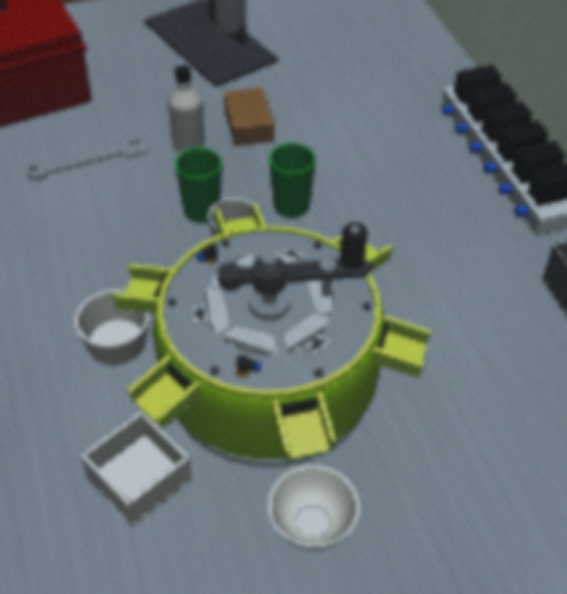

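The pictures show troughs 0 and 5 without receivers (top crop (420,98) and (565,100)), with the crank between them and its grip at (505,120). The tall narrow white can is at (305,213) under the left trough. Other white receivers are the beaker (390,375), tub (565,385) and bowl (660,235); the green cups (230,120) and (207,230) are look-alikes. So the can is under the trough next counter-clockwise from outlet 0, which is outlet 1.

```bash
cat > h.py <<'E'
import numpy as np,cv2
from workcell import env, read_camera, workorder, models
def ray(c,uv,z):
    d=c["R"].T@np.linalg.inv(c["camera_matrix"])@np.array([*uv,1.]);o=-c["R"].T@c["t"]
    return (o+d*(z-o[2])/d[2])
def proj(c,X):
    p=(c["R"]@np.atleast_2d(X).T).T+c["t"];p=p@c["camera_matrix"].T;return p[:,:2]/p[:,2:]
E
python3 - <<'E'
from h import *
T=read_camera("top");S=read_camera("side")
t=lambda u,v:(u/2.85+95,v/2.85+125); s=lambda u,v:(u/2.7+150,v/2.7+90)
print("spindle",ray(T,t(487,210),204),ray(S,s(268,266),204))
print("grip top",ray(T,t(505,117),234),ray(S,s(354,230),234))
# drum ring fit on lime mask in top
hsv=cv2.cvtColor(T["pixels"],cv2.COLOR_BGR2HSV)
m=models.trace("top","distributor")[0]["mask"]
for n,uv in {"o0":(431,83),"o5":(574,85),"o4":(648,226),"o3":(557,358),"o2":(400,352),"o1":(327,213)}.items(): print(n,ray(T,t(*uv),105)[:2].round(1))
print("can rim",ray(T,t(303,214),86)[:2])
# rectified lid plane z=142, 1px=.5mm
c=ray(T,t(487,210),204)[:2]
g=np.arange(-75,75.1,.25);X,Y=np.meshgrid(c[0]-g,c[1]-g,indexing="ij")
p=proj(T,np.stack([X.ravel(),Y.ravel(),np.full(X.size,142.)],1)).reshape(*X.shape,2).astype(np.float32)
im=cv2.remap(T["pixels"],p[...,0].copy(),p[...,1].copy(),cv2.INTER_CUBIC);cv2.imwrite("pics/rect.png",im);print(im.shape)
p=proj(S,np.stack([X.ravel(),Y.ravel(),np.full(X.size,142.)],1)).reshape(*X.shape,2).astype(np.float32)
im2=cv2.remap(S["pixels"],p[...,0].copy(),p[...,1].copy(),cv2.INTER_CUBIC)
cv2.imwrite("pics/rect.png",cv2.resize(np.hstack([im,im2]),(800,400)))
E
```

```text
spindle [544.02281702 -24.76795966 204.        ] [539.29409955 -39.76007292 204.        ]
grip top [629.3910208  -44.03509999 234.        ] [625.71161234 -46.59260701 234.        ]
o0 [690.9  27.3]
o5 [ 684.2 -123.5]
o4 [ 532.6 -194.5]
o3 [399.2 -94.4]
o2 [410.2  67. ]
o1 [556.3 139.5]
can rim [557.98822167 166.72726313]
(601, 601, 3)
```

View pics/rect.png

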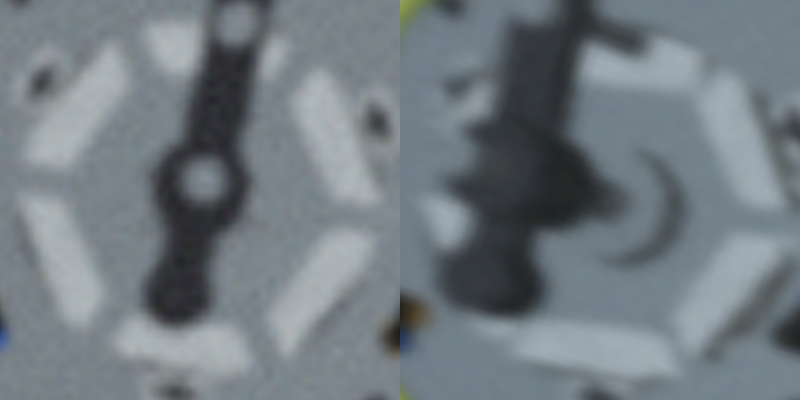

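```bash
cat > fit.py <<'E'
from h import *
from scipy.optimize import minimize
def prof(I,c,x,y,a):
    r=np.linspace(48,70,23)[:,None];th=np.radians(np.arange(0,360,1.))[None]
    P=np.stack([(x+r*np.cos(th+a)).ravel(),(y+r*np.sin(th+a)).ravel(),np.full(r.size*th.size,142.)],1)
    p=proj(c,P).astype(np.float32);v=cv2.remap(I,p[:,0].copy(),p[:,1].copy(),1).reshape(23,360)
    t=np.degrees(th[0]);d=np.radians((t+30)%60-30)   # notch at 0
    inr=(r>51)&(r<67)&(np.abs(r*np.sin(d))>6.5)
    return v,inr
def fit(name):
    c=read_camera(name);I=cv2.GaussianBlur(cv2.cvtColor(c["pixels"],6),(0,0),.7).astype(np.float32)
    def f(q):
        v,m=prof(I,c,q[0],q[1],np.radians(q[2]));ok=v>95
        return -np.corrcoef(v[ok],m[ok].astype(float))[0,1]
    return min((minimize(f,[544+dx,-27+dy,a],method="Nelder-Mead",options=dict(initial_simplex=[[544+dx,-27+dy,a],[548+dx,-27+dy,a],[544+dx,-23+dy,a],[544+dx,-27+dy,a+5]])) for a in(18,25,32) for dx in(-4,4) for dy in (-5,3)),key=lambda r:r.fun)
if __name__=="__main__":
    for n in("top","side"):
        r=fit(n);print(n,r.x.round(2),r.fun)
    # outlets yaw via lime mask: drum centre
    c=read_camera("top");hsv=cv2.cvtColor(c["pixels"],cv2.COLOR_BGR2HSV);m=cv2.inRange(hsv,(22,110,80),(40,255,255))
    I=m.astype(np.float32)
    best=[]
    for x in np.arange(536,553,2.):
      for y in np.arange(-36,-15,2.):
       for a in np.arange(14,36,1.):
        s=0
        for w,sg in((0,1),(11,1),(-11,1),(30,-1),(25,-1),(-25,-1)):
          r=np.linspace(134,162,8);k=np.arange(6)[:,None]*60+a
          th=np.radians(k); P=np.stack([x+r*np.cos(th)-w*np.sin(th),y+r*np.sin(th)+w*np.cos(th),np.full((6,8),103.)],-1).reshape(-1,3)
          p=proj(c,P).astype(np.float32);s+=sg*cv2.remap(I,p[:,0].copy(),p[:,1].copy(),1).mean()
        best.append((s,x,y,a))
    best.sort(reverse=True);print(np.mean(best[:15],0),best[:3])
    for n in("grip",):
      for cam in("side","top"):
        for d in models.trace(cam,n)[:2]: print(cam,d["rect"],d["score"])
E
python3 fit.py
```

```text
top [544.14 -24.32  23.79] -0.5861116430109679
side [544.3  -24.3   22.06] -0.32456718440737037
[533.52579753 545.2        -23.33333333  26.13333333] [(np.float32(544.17847), np.float64(546.0), np.float64(-24.0), np.float64(26.0)), (np.float32(542.80365), np.float64(546.0), np.float64(-26.0), np.float64(25.0)), (np.float32(541.98395), np.float64(544.0), np.float64(-24.0), np.float64(26.0))]
side [277.8, 173.1, 281.6, 191.4] 0.61
top [270.9, 162.3, 275.2, 174.6] 0.41
```

Both cameras put the axis at (544.2, -24.4). Outlet 0 is at about 26° and the ring notch at about 23.8°, so outlet 1's notch should be near 83.8°. The grip is near (627, -45). I'll go above it with the jaws along x.

{"name": "play_rows", "arguments": {"moves": [{"tz": 20},{"tx": 18.5,"ty": -29.4,"tz": 4,"rz": -0.062},{"tx": 18.5,"ty": -29.4,"tz": 4,"rz": -0.062},{"tx": 18.5,"ty": -29.4,"tz": 4,"rz": -0.062},{"tx": 18.5,"ty": -29.4,"tz": 4,"rz": -0.062},{"tx": 18.5,"ty": -29.4,"tz": 4,"rz": -0.062},{"tx": 18.5,"ty": -29.4,"tz": 4,"rz": -0.062},{"tx": 18.5,"ty": -29.4,"tz": 4,"rz": -0.062},{"tx": 18.5,"ty": -29.4,"tz": 4,"rz": -0.062},{"tx": 18.5,"ty": -29.4,"tz": 4,"rz": -0.062},{"tx": 18.5,"ty": -29.4,"tz": 4,"rz": -0.062},{"tx": 18.5,"ty": -29.4,"tz": 4,"rz": -0.062},{"tx": 18.5,"ty": -29.4,"tz": 4,"rz": -0.062},{"tx": 18.5,"ty": -29.4,"tz": 4,"rz": -0.062},{"tx": 18.5,"ty": -29.4,"tz": 4,"rz": -0.062},{"tx": 18.5,"ty": -29.4,"tz": 4,"rz": -0.062},{"tx": 18.5,"ty": -29.4,"tz": 4,"rz": -0.062},{"tx": 18.5,"ty": -29.4,"tz": 4,"rz": -0.062},{"tx": 18.5,"ty": -29.4,"tz": 4,"rz": -0.062},{"tx": 18.5,"ty": -29.4,"tz": 4,"rz": -0.062}]}}

```text
invalid input
```

{"name": "play_rows", "arguments": {"moves": [{"tx": 19.2,"ty": -29,"rz": -0.061},{},{}]}}

```text
invalid input
```

```bash
python3 - <<'E'
from h import *
s=env.get_state();print(s["position"].round(1),s["eef_rot"].round(1),s["qpos"].round(0))
S=read_camera("side");print([(d["score"],d["rect"]) for d in models.trace("side","grip")[:2]])
p=proj(S,[[626.7,-45,234],[626.7,-45,188]]).round(1);print(p)
x,y=p[0].astype(int);a=cv2.resize(S["pixels"][y-50:y+60,x-60:x+60],None,fx=5,fy=5,interpolation=2)
for q in p: cv2.circle(a,tuple(int(v) for v in ((q-[x-60,y-50])*5)),3,(0,0,255),-1)
cv2.imwrite("pics/g1.png",a)
E
```

```text
[256.  542.6 222.6] [-90.    0.  -25.3] [58. 21. 87. -0. 73. -7.]
[(0.42, [276.4, 171.4, 284.1, 188.8]), (0.34, [248.7, 262.7, 280.0, 292.1])]
[[281.2 174.7]
 [280.2 186.7]]
```

View pics/g1.png

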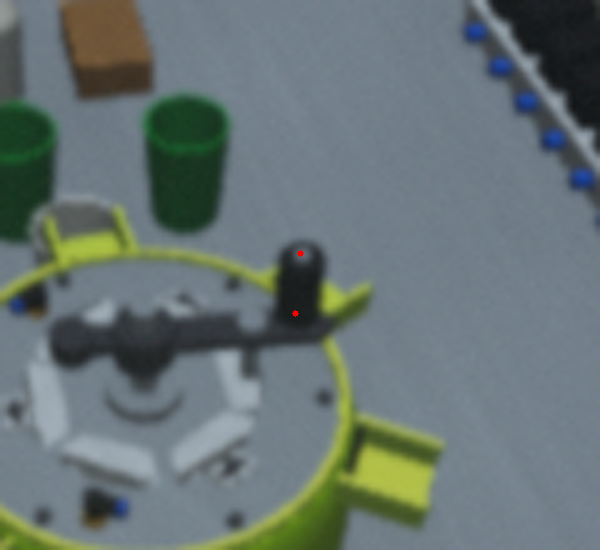

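The red marks fall on the grip's top (300,253) and foot (295,313), so the estimate holds. The arm did not move, so the rows probably need all seven fields.

{"name": "play_rows", "arguments": {"moves": [{"tx": 0,"ty": 0,"tz": 20,"rx": 0,"ry": 0,"rz": 0,"fingers": 0},{"tx": 18.5,"ty": -29.4,"tz": 4,"rx": 0,"ry": 0,"rz": -0.062,"fingers": 0},{"tx": 18.5,"ty": -29.4,"tz": 4,"rx": 0,"ry": 0,"rz": -0.062,"fingers": 0},{"tx": 18.5,"ty": -29.4,"tz": 4,"rx": 0,"ry": 0,"rz": -0.062,"fingers": 0},{"tx": 18.5,"ty": -29.4,"tz": 4,"rx": 0,"ry": 0,"rz": -0.062,"fingers": 0},{"tx": 18.5,"ty": -29.4,"tz": 4,"rx": 0,"ry": 0,"rz": -0.062,"fingers": 0},{"tx": 18.5,"ty": -29.4,"tz": 4,"rx": 0,"ry": 0,"rz": -0.062,"fingers": 0},{"tx": 18.5,"ty": -29.4,"tz": 4,"rx": 0,"ry": 0,"rz": -0.062,"fingers": 0},{"tx": 18.5,"ty": -29.4,"tz": 4,"rx": 0,"ry": 0,"rz": -0.062,"fingers": 0},{"tx": 18.5,"ty": -29.4,"tz": 4,"rx": 0,"ry": 0,"rz": -0.062,"fingers": 0},{"tx": 18.5,"ty": -29.4,"tz": 4,"rx": 0,"ry": 0,"rz": -0.062,"fingers": 0},{"tx": 18.5,"ty": -29.4,"tz": 4,"rx": 0,"ry": 0,"rz": -0.062,"fingers": 0},{"tx": 18.5,"ty": -29.4,"tz": 4,"rx": 0,"ry": 0,"rz": -0.062,"fingers": 0},{"tx": 18.5,"ty": -29.4,"tz": 4,"rx": 0,"ry": 0,"rz": -0.062,"fingers": 0},{"tx": 18.5,"ty": -29.4,"tz": 4,"rx": 0,"ry": 0,"rz": -0.062,"fingers": 0},{"tx": 18.5,"ty": -29.4,"tz": 4,"rx": 0,"ry": 0,"rz": -0.062,"fingers": 0},{"tx": 18.5,"ty": -29.4,"tz": 4,"rx": 0,"ry": 0,"rz": -0.062,"fingers": 0},{"tx": 18.5,"ty": -29.4,"tz": 4,"rx": 0,"ry": 0,"rz": -0.062,"fingers": 0},{"tx": 18.5,"ty": -29.4,"tz": 4,"rx": 0,"ry": 0,"rz": -0.062,"fingers": 0},{"tx": 18.5,"ty": -29.4,"tz": 4,"rx": 0,"ry": 0,"rz": -0.062,"fingers": 0}]}}

```text
time_s: 4.0
position: [608.0, -17.0, 318.8]
eef_rot: [-90.0, 0.0, -92.9]
force: [0.2, -0.8, 0.1]
width: 0.996
```

{"name": "play_rows", "arguments": {"moves": [{"tx": 19.2,"ty": -29,"tz": 0,"rx": 0,"ry": 0,"rz": -0.061,"fingers": 0},{"tx": 0,"ty": 0,"tz": 0,"rx": 0,"ry": 0,"rz": 0,"fingers": 0},{"tx": 0,"ty": 0,"tz": 0,"rx": 0,"ry": 0,"rz": 0,"fingers": 0}]}}

```text
time_s: 4.38
position: [626.1, -44.5, 318.3]
eef_rot: [-90.1, 0.0, -96.2]
force: [0.1, 0.5, 0.2]
width: 0.999
```

{"name": "play_rows", "arguments": {"moves": [{"tx": 0.5,"ty": -0.5,"tz": -20,"rx": 0,"ry": 0,"rz": 0,"fingers": 0},{"tx": 0,"ty": 0,"tz": -20,"rx": 0,"ry": 0,"rz": 0,"fingers": 0},{"tx": 0,"ty": 0,"tz": -20,"rx": 0,"ry": 0,"rz": 0,"fingers": 0},{"tx": 0,"ty": 0,"tz": -20,"rx": 0,"ry": 0,"rz": 0,"fingers": 0},{"tx": 0,"ty": 0,"tz": -20,"rx": 0,"ry": 0,"rz": 0,"fingers": 0},{"tx": 0,"ty": 0,"tz": -13,"rx": 0,"ry": 0,"rz": 0,"fingers": 0},{"tx": 0,"ty": 0,"tz": -10,"rx": 0,"ry": 0,"rz": 0,"fingers": 0.2},{"tx": 0,"ty": 0,"tz": 0,"rx": 0,"ry": 0,"rz": 0,"fingers": 0.4},{"tx": 0,"ty": 0,"tz": 0,"rx": 0,"ry": 0,"rz": 0,"fingers": 0.6},{"tx": 0,"ty": 0,"tz": 0,"rx": 0,"ry": 0,"rz": 0,"fingers": 0.6}]}}

```text
time_s: 5.62
position: [627.7, -45.6, 196.4]
eef_rot: [-89.9, -0.0, -96.2]
force: [-0.3, 0.4, 0.6]
width: 0.582
```

{"name": "play_rows", "arguments": {"moves": [{"tx": 0,"ty": 0,"tz": 0,"rx": 0,"ry": 0,"rz": 0,"fingers": 0.66},{"tx": 0,"ty": 0,"tz": 0,"rx": 0,"ry": 0,"rz": 0,"fingers": 0.66},{"tx": 0,"ty": 0,"tz": 0,"rx": 0,"ry": 0,"rz": 0,"fingers": 0.66}]}}

```text
time_s: 6.0
position: [627.2, -45.5, 195.7]
eef_rot: [-90.0, 0.0, -96.3]
force: [-0.1, -0.3, -0.0]
width: 0.342
```

{"name": "play_rows", "arguments": {"moves": [{"tx": 0,"ty": 0,"tz": 0,"rx": 0,"ry": 0,"rz": 0,"fingers": 0.72},{"tx": 0,"ty": 0,"tz": 0,"rx": 0,"ry": 0,"rz": 0,"fingers": 0.85},{"tx": 0,"ty": 0,"tz": 0,"rx": 0,"ry": 0,"rz": 0,"fingers": 1},{"tx": 0,"ty": 0,"tz": 0,"rx": 0,"ry": 0,"rz": 0,"fingers": 1}]}}

```text
time_s: 6.5
position: [626.0, -45.3, 195.4]
eef_rot: [-90.1, -0.0, -96.2]
force: [-4.7, 0.3, 2.5]
width: 0.288
```

{"name": "play_rows", "arguments": {"moves": [{"tx": -0.5,"ty": 0,"tz": 2,"rx": 0,"ry": 0,"rz": 0,"fingers": 1},{"tx": 0,"ty": 0,"tz": 2.5,"rx": 0,"ry": 0,"rz": 0,"fingers": 1},{"tx": 0,"ty": 0,"tz": 2.5,"rx": 0,"ry": 0,"rz": 0,"fingers": 1},{"tx": 0,"ty": 0,"tz": 0,"rx": 0,"ry": 0,"rz": 0,"fingers": 1},{"tx": 0,"ty": 0,"tz": 0,"rx": 0,"ry": 0,"rz": 0,"fingers": 1}]}}

```text
time_s: 7.12
position: [626.0, -45.3, 202.1]
eef_rot: [-90.1, 0.0, -96.2]
force: [-3.8, -0.0, -9.3]
width: 0.29
```

```bash
python3 - <<'E'
import numpy as np
c=np.array([544.2,-24.4]);a=np.radians(np.linspace(-14.3,77,21))
p=c+85*np.stack([np.cos(a),np.sin(a)],1);print(p[0],p[-1]);print(np.diff(p,axis=0).round(1).tolist())
E
```

```text
[626.56633717 -45.39491608] [563.32083962  58.42145551]
[[1.4, 6.6], [0.9, 6.7], [0.3, 6.8], [-0.2, 6.8], [-0.7, 6.7], [-1.3, 6.7], [-1.8, 6.5], [-2.3, 6.4], [-2.8, 6.2], [-3.3, 5.9], [-3.7, 5.6], [-4.2, 5.3], [-4.6, 5.0], [-5.0, 4.6], [-5.3, 4.2], [-5.6, 3.7], [-5.9, 3.3], [-6.2, 2.8], [-6.4, 2.3], [-6.5, 1.8]]
```

The crank is up about 6.7 mm and the spring shows as -9 N. I'll turn it counter-clockwise now.

{"name": "play_rows", "arguments": {"moves": [{"tx": 1.4,"ty": 6.6,"tz": 0,"rx": 0,"ry": 0,"rz": 0,"fingers": 1},{"tx": 0.9,"ty": 6.7,"tz": 0,"rx": 0,"ry": 0,"rz": 0,"fingers": 1},{"tx": 0.3,"ty": 6.8,"tz": 0,"rx": 0,"ry": 0,"rz": 0,"fingers": 1},{"tx": -0.2,"ty": 6.8,"tz": 0,"rx": 0,"ry": 0,"rz": 0,"fingers": 1},{"tx": -0.7,"ty": 6.7,"tz": 0,"rx": 0,"ry": 0,"rz": 0,"fingers": 1},{"tx": -1.3,"ty": 6.7,"tz": 0,"rx": 0,"ry": 0,"rz": 0,"fingers": 1},{"tx": -1.8,"ty": 6.5,"tz": 0,"rx": 0,"ry": 0,"rz": 0,"fingers": 1}]}}

```text
time_s: 8.0
position: [623.2, 1.1, 201.8]
eef_rot: [-90.2, -0.1, -96.2]
force: [-8.0, -4.6, -9.8]
width: 0.29
```

{"name": "play_rows", "arguments": {"moves": [{"tx": -2.3,"ty": 6.4,"tz": 0,"rx": 0,"ry": 0,"rz": 0,"fingers": 1},{"tx": -2.8,"ty": 6.2,"tz": 0,"rx": 0,"ry": 0,"rz": 0,"fingers": 1},{"tx": -3.3,"ty": 5.9,"tz": 0,"rx": 0,"ry": 0,"rz": 0,"fingers": 1},{"tx": -3.7,"ty": 5.6,"tz": 0,"rx": 0,"ry": 0,"rz": 0,"fingers": 1},{"tx": -4.2,"ty": 5.3,"tz": 0,"rx": 0,"ry": 0,"rz": 0,"fingers": 1},{"tx": -4.6,"ty": 5.0,"tz": 0,"rx": 0,"ry": 0,"rz": 0,"fingers": 1},{"tx": -5.0,"ty": 4.6,"tz": 0,"rx": 0,"ry": 0,"rz": 0,"fingers": 1}]}}

```text
time_s: 8.88
position: [597.5, 38.3, 202.0]
eef_rot: [-90.2, -0.3, -96.2]
force: [-7.3, -10.0, -9.4]
width: 0.291
```

{"name": "play_rows", "arguments": {"moves": [{"tx": -5.3,"ty": 4.2,"tz": 0,"rx": 0,"ry": 0,"rz": 0,"fingers": 1},{"tx": -5.6,"ty": 3.7,"tz": 0,"rx": 0,"ry": 0,"rz": 0,"fingers": 1},{"tx": -5.9,"ty": 3.3,"tz": 0,"rx": 0,"ry": 0,"rz": 0,"fingers": 1},{"tx": -6.2,"ty": 2.8,"tz": 0,"rx": 0,"ry": 0,"rz": 0,"fingers": 1},{"tx": -6.4,"ty": 2.3,"tz": 0,"rx": 0,"ry": 0,"rz": 0,"fingers": 1},{"tx": -6.5,"ty": 1.8,"tz": 0,"rx": 0,"ry": 0,"rz": 0,"fingers": 1},{"tx": 0,"ty": 0,"tz": 0,"rx": 0,"ry": 0,"rz": 0,"fingers": 1},{"tx": 0,"ty": 0,"tz": 0,"rx": 0,"ry": 0,"rz": 0,"fingers": 1}]}}

```text
time_s: 9.88
position: [563.4, 55.6, 202.7]
eef_rot: [-90.0, -0.3, -96.2]
force: [-4.5, -10.8, -9.3]
width: 0.291
```

```bash
python3 - <<'E'
from h import *
s=env.get_state();p=s["position"];d=p[:2]-[544.2,-24.4];print(p,s["force"],np.hypot(*d),np.degrees(np.arctan2(d[1],d[0])))
T=read_camera("side");q=proj(T,[[544,-24,142]])[0].astype(int)
cv2.imwrite("pics/s2.png",cv2.resize(T["pixels"][q[1]-65:q[1]+55,q[0]-60:q[0]+60],None,fx=5,fy=5,interpolation=2))
from fit import fit
r=fit("side");print(r.x,r.fun)
r=fit("top");print(r.x,r.fun)
E
```

```text
[563.35529317  55.62817021 202.74527533] [ -4.5149736  -10.83275662  -9.32256933] 82.28871905326984 76.53911298275834
[544.10251894 -25.18624468  23.6231749 ] -0.3697177173477179
[546.76806616 -24.22041509  21.23900631] -0.4153141418418492
```

View pics/s2.png

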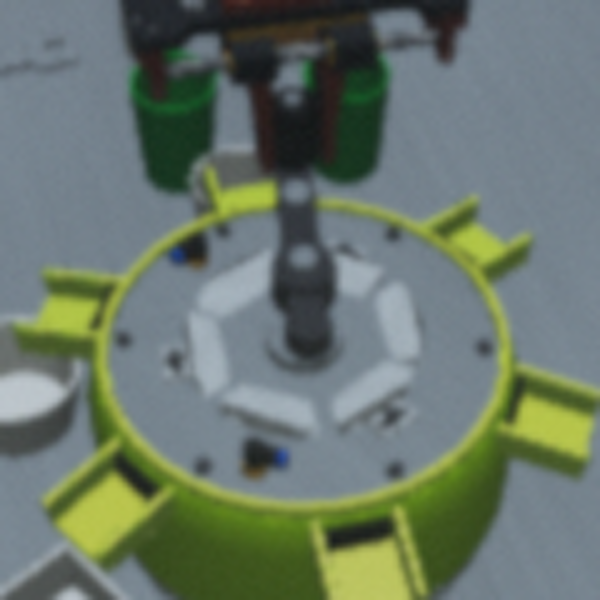

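The crank is at about 76.5°, just short of the notch. The inward force of 10.8 N at a measured radius of 82.3 mm puts the axis at about y = -27 and the arm's stiffness near 4 N/mm. I'll relieve the radial load, move on about 1.5° and lower gently.

{"name": "play_rows", "arguments": {"moves": [{"tx": -2,"ty": -2.0,"tz": 0,"rx": 0,"ry": 0,"rz": 0,"fingers": 1},{"tx": 0,"ty": 0,"tz": -1.5,"rx": 0,"ry": 0,"rz": 0,"fingers": 1},{"tx": 0,"ty": 0,"tz": -1.5,"rx": 0,"ry": 0,"rz": 0,"fingers": 1},{"tx": 0,"ty": 0,"tz": -1.5,"rx": 0,"ry": 0,"rz": 0,"fingers": 1},{"tx": 0,"ty": 0,"tz": -1,"rx": 0,"ry": 0,"rz": 0,"fingers": 1},{"tx": 0,"ty": 0,"tz": 0,"rx": 0,"ry": 0,"rz": 0,"fingers": 1}]}}

```text
time_s: 10.78
position: [562.4, 55.7, 197.5]
eef_rot: [-89.9, -0.1, -96.2]
force: [-0.3, -5.5, -8.2]
width: 0.294
```

{"name": "play_rows", "arguments": {"moves": [{"tx": 0,"ty": 0,"tz": -1,"rx": 0,"ry": 0,"rz": 0,"fingers": 1},{"tx": 0,"ty": 0,"tz": 0,"rx": 0,"ry": 0,"rz": 0,"fingers": 1}]}}

```text
time_s: 11.02
position: [562.4, 55.7, 196.5]
eef_rot: [-89.9, -0.1, -96.2]
force: [-0.5, -6.4, -8.7]
width: 0.291
```

{"name": "play_rows", "arguments": {"moves": [{"tx": 0,"ty": -1,"tz": -1,"rx": 0,"ry": 0,"rz": 0,"fingers": 1},{"tx": 0,"ty": 0,"tz": 0,"rx": 0,"ry": 0,"rz": 0,"fingers": 1}]}}

```text
time_s: 11.28
position: [562.4, 55.6, 195.7]
eef_rot: [-89.9, 0.0, -96.2]
force: [0.3, -2.1, -6.0]
width: 0.29
```

{"name": "play_rows", "arguments": {"moves": [{"tx": 0,"ty": 0,"tz": -1,"rx": 0,"ry": 0,"rz": 0,"fingers": 1},{"tx": 0,"ty": 0,"tz": 0,"rx": 0,"ry": 0,"rz": 0,"fingers": 1}]}}

```text
time_s: 11.52
position: [562.5, 55.6, 195.4]
eef_rot: [-89.9, 0.0, -96.2]
force: [-2.1, -1.5, 3.2]
width: 0.287
```

The pin is riding on the ring (contact at z 195.4). I'll open the jaws to a loose cage so the spring can drop the pin by itself, then sweep gently.

{"name": "play_rows", "arguments": {"moves": [{"tx": 0,"ty": 0,"tz": 0,"rx": 0,"ry": 0,"rz": 0,"fingers": 0.66},{"tx": 0,"ty": 0,"tz": -1,"rx": 0,"ry": 0,"rz": 0,"fingers": 0.66},{"tx": -1,"ty": 0.2,"tz": -1,"rx": 0,"ry": 0,"rz": 0,"fingers": 0.66},{"tx": -1,"ty": 0.2,"tz": 0,"rx": 0,"ry": 0,"rz": 0,"fingers": 0.66}]}}

```text
time_s: 12.02
position: [560.2, 55.9, 192.1]
eef_rot: [-89.9, 0.0, -96.2]
force: [3.3, -1.3, -2.9]
width: 0.342
```

{"name": "play_rows", "arguments": {"moves": [{"tx": -1,"ty": 0.2,"tz": 0,"rx": 0,"ry": 0,"rz": 0,"fingers": 0.66},{"tx": -1,"ty": 0.2,"tz": 0,"rx": 0,"ry": 0,"rz": 0,"fingers": 0.66}]}}

```text
time_s: 12.28
position: [557.9, 56.2, 192.1]
eef_rot: [-90.0, 0.0, -96.2]
force: [3.1, -0.3, -2.9]
width: 0.341
```

{"name": "play_rows", "arguments": {"moves": [{"tx": -1,"ty": 0.2,"tz": 0,"rx": 0,"ry": 0,"rz": 0,"fingers": 0.66},{"tx": 0,"ty": 0,"tz": 0,"rx": 0,"ry": 0,"rz": 0,"fingers": 0.66}]}}

```text
time_s: 12.52
position: [556.4, 56.4, 192.1]
eef_rot: [-90.0, 0.0, -96.2]
force: [2.5, -0.1, -2.8]
width: 0.337
```

{"name": "play_rows", "arguments": {"moves": [{"tx": -1,"ty": 0.1,"tz": 0,"rx": 0,"ry": 0,"rz": 0,"fingers": 0.66},{"tx": -0.5,"ty": 0.1,"tz": 0,"rx": 0,"ry": 0,"rz": 0,"fingers": 0.66}]}}

```text
time_s: 12.78
position: [554.9, 56.6, 192.1]
eef_rot: [-90.0, 0.0, -96.2]
force: [3.2, -0.8, -2.2]
width: 0.342
```

{"name": "play_rows", "arguments": {"moves": [{"tx": -1,"ty": 0.1,"tz": 0,"rx": 0,"ry": 0,"rz": 0,"fingers": 0.66},{"tx": -0.5,"ty": 0,"tz": 0,"rx": 0,"ry": 0,"rz": 0,"fingers": 0.66}]}}

```text
time_s: 13.02
position: [552.7, 56.8, 192.1]
eef_rot: [-90.1, -0.0, -96.2]
force: [1.2, -0.0, -0.4]
width: 0.337
```

{"name": "play_rows", "arguments": {"moves": [{"tx": -1,"ty": 0,"tz": 0,"rx": 0,"ry": 0,"rz": 0,"fingers": 0.66},{"tx": 0,"ty": 0,"tz": 0,"rx": 0,"ry": 0,"rz": 0,"fingers": 0.66}]}}

```text
time_s: 13.28
position: [551.9, 56.8, 192.1]
eef_rot: [-90.1, -0.0, -96.2]
force: [1.0, 0.5, 0.2]
width: 0.337
```

{"name": "play_rows", "arguments": {"moves": [{"tx": -1,"ty": 0,"tz": 0,"rx": 0,"ry": 0,"rz": 0,"fingers": 0.66},{"tx": 0,"ty": 0,"tz": 0,"rx": 0,"ry": 0,"rz": 0,"fingers": 0.66}]}}

```text
time_s: 13.52
position: [551.3, 56.7, 192.1]
eef_rot: [-90.0, 0.0, -96.2]
force: [0.0, 0.6, 0.3]
width: 0.344
```

```bash
python3 - <<'E'
from h import *
T=read_camera("side");q=proj(T,[[544,-24,142]])[0].astype(int)
cv2.imwrite("pics/s3.png",cv2.resize(T["pixels"][q[1]-65:q[1]+55,q[0]-60:q[0]+60],None,fx=5,fy=5,interpolation=2))
E
```

```text
(no output)
```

View pics/s3.png

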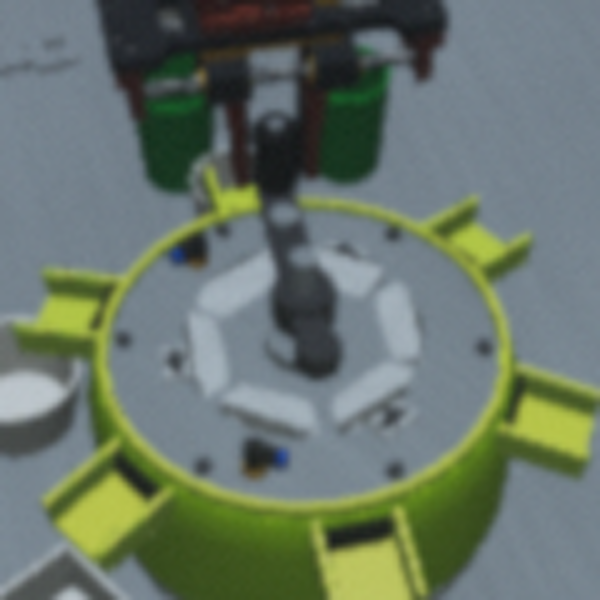

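The crank's hub now sits lower on the lid (counterweight at (318,350), against (305,325) before), so the pin seems to have dropped. I'll check with a gentle push that it is blocked.

{"name": "play_rows", "arguments": {"moves": [{"tx": -1,"ty": 0,"tz": 0,"rx": 0,"ry": 0,"rz": 0,"fingers": 0.66},{"tx": 0,"ty": 0,"tz": 0,"rx": 0,"ry": 0,"rz": 0,"fingers": 0.66}]}}

```text
time_s: 13.82
position: [550.4, 56.7, 192.1]
eef_rot: [-90.0, -0.0, -96.2]
force: [0.4, -0.3, -0.2]
width: 0.335
```

{"name": "play_rows", "arguments": {"moves": [{"tx": -1,"ty": 0,"tz": 0,"rx": 0,"ry": 0,"rz": 0,"fingers": 0.66},{"tx": 0,"ty": 0,"tz": 0,"rx": 0,"ry": 0,"rz": 0,"fingers": 0.66}]}}

```text
time_s: 14.08
position: [549.4, 56.7, 192.1]
eef_rot: [-90.0, -0.0, -96.2]
force: [0.8, 0.0, -0.1]
width: 0.336
```

{"name": "play_rows", "arguments": {"moves": [{"tx": -1,"ty": 0,"tz": 0,"rx": 0,"ry": 0,"rz": 0,"fingers": 0.66},{"tx": 0,"ty": 0,"tz": 0,"rx": 0,"ry": 0,"rz": 0,"fingers": 0.66}]}}

```text
time_s: 14.32
position: [548.5, 56.7, 192.1]
eef_rot: [-90.0, -0.0, -96.2]
force: [0.3, -0.5, -0.1]
width: 0.345
```

```bash
python3 - <<'E'
from h import *
s=env.get_state();print(s["position"],s["force"],s["width"])
E
```

```text
[548.47289818  56.70502977 192.14762783] [ 0.2849552  -0.48003499 -0.06205099] 0.34549572974257237
```

{"name": "play_rows", "arguments": {"moves": [{"tx": -1,"ty": 0,"tz": 0,"rx": 0,"ry": 0,"rz": 0,"fingers": 0.66},{"tx": 0,"ty": 0,"tz": 0,"rx": 0,"ry": 0,"rz": 0,"fingers": 0.66}]}}

```text
time_s: 14.58
position: [548.2, 56.6, 192.2]
eef_rot: [-89.9, 0.0, -96.2]
force: [3.6, -0.8, -2.2]
width: 0.34
```

{"name": "play_rows", "arguments": {"moves": [{"tx": -1,"ty": 0,"tz": 0,"rx": 0,"ry": 0,"rz": 0,"fingers": 0.66},{"tx": 0,"ty": 0,"tz": 0,"rx": 0,"ry": 0,"rz": 0,"fingers": 0.66}]}}

```text
time_s: 14.82
position: [547.9, 56.6, 192.3]
eef_rot: [-89.8, 0.0, -96.3]
force: [6.2, -0.2, -3.3]
width: 0.345
```

It blocks at 6 N, so the pin is in the notch. I'll back off to unload it, open and rise.

{"name": "play_rows", "arguments": {"moves": [{"tx": 2,"ty": 0,"tz": 0,"rx": 0,"ry": 0,"rz": 0,"fingers": 0.66},{"tx": 1.5,"ty": 0,"tz": 0,"rx": 0,"ry": 0,"rz": 0,"fingers": 0.6},{"tx": 0,"ty": 0,"tz": 0,"rx": 0,"ry": 0,"rz": 0,"fingers": 0.3},{"tx": 0,"ty": 0,"tz": 0,"rx": 0,"ry": 0,"rz": 0,"fingers": 0.1},{"tx": 0,"ty": 0,"tz": 0,"rx": 0,"ry": 0,"rz": 0,"fingers": 0.1},{"tx": 0,"ty": 0,"tz": 0,"rx": 0,"ry": 0,"rz": 0,"fingers": 0.1},{"tx": 0,"ty": 0,"tz": 0,"rx": 0,"ry": 0,"rz": 0,"fingers": 0.1},{"tx": 0,"ty": 0,"tz": 10,"rx": 0,"ry": 0,"rz": 0,"fingers": 0.1},{"tx": 0,"ty": 0,"tz": 20,"rx": 0,"ry": 0,"rz": 0,"fingers": 0.1},{"tx": 0,"ty": 0,"tz": 20,"rx": 0,"ry": 0,"rz": 0,"fingers": 0.1},{"tx": 0,"ty": 0,"tz": 20,"rx": 0,"ry": 0,"rz": 0,"fingers": 0.1},{"tx": 0,"ty": 0,"tz": 20,"rx": 0,"ry": 0,"rz": 0,"fingers": 0.1},{"tx": 0,"ty": 0,"tz": 20,"rx": 0,"ry": 0,"rz": 0,"fingers": 0.1},{"tx": 0,"ty": 0,"tz": 0,"rx": 0,"ry": 0,"rz": 0,"fingers": 0.1}]}}

```text
time_s: 16.58
position: [551.2, 56.7, 304.3]
eef_rot: [-89.8, 0.0, -96.2]
force: [-0.0, -0.4, -0.5]
width: 0.9
```

```bash
python3 - <<'E'
from h import *
T=read_camera("side");q=proj(T,[[544,-24,142]])[0].astype(int)
a=cv2.resize(T["pixels"][q[1]-65:q[1]+55,q[0]-60:q[0]+60],None,fx=5,fy=5,interpolation=2)
th=np.radians(84.5);g=np.array([544,-26.5])+85*np.array([np.cos(th),np.sin(th)])
for z,c in((224,(0,0,255)),(234,(255,0,0))):
    p=(proj(T,[[*g,z]])[0]-(q-[60,65]))*5;cv2.circle(a,tuple(p.astype(int)),3,c,-1)
cv2.imwrite("pics/s4.png",a)
E
```

View pics/s4.png

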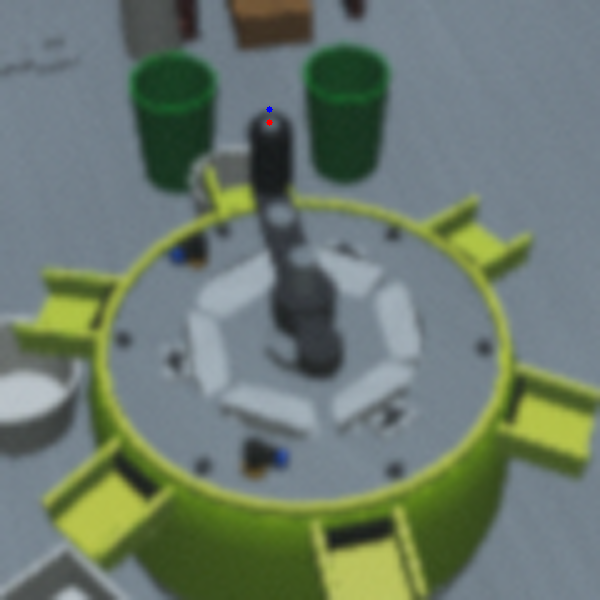

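The grip's top highlight (269,122) falls on the mark for lift 0 (red), not on the riding mark (blue). The crank points at outlet 1 with the can standing behind its trough, and the gripper is clear.

```bash
python3 -c "
from workcell import workorder
print(workorder.close_job())"
```

```text
the job is handed in; nothing more can be done
None
```

The crank is set to outlet 1, the one over the tall narrow can, and I handed the job in at about 16.7 s; no verdict was reported.

**What I did:** I lifted the crank about 7 mm clear of the ring and turned it counter-clockwise, the shorter way, past outlet 0. I set it down on the ring just short of outlet 1's notch, then swept it slowly in loosely closed jaws until the pin dropped in. After that I backed off, opened the jaws and raised the gripper clear.

**Checks that agreed:**
- **Drop:** the sideways force fell from about 3 N to under 1 N as the pin dropped.
- **Blocked:** after roughly 4 to 5 mm of play the crank stopped at about 6 N, well under the 17 N limit.
- **Height and direction:** in the last picture the grip's top matches lift 0, and the crank points at outlet 1. The can, beaker and both look-alike cups stand where they were. I did not measure any receiver or tool for shift.

**Checks that failed or disagreed:**
- The camera fit put the crank axis about 2 to 3 mm off in y, judging by the side force while turning. I corrected this before lowering.
- The ring angle fits spread over about 2.5°.
- My first two move calls were refused because the rows lacked some fields; the arm did not move.

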